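# Clear the drilling board and hold the stop's bolt head behind the fence

### The job

Get the drilling board ready for the next piece: take the scraper block and wipe all the loose wood chips off the board with it (they are full of splinters, so never with the fingers), then stand the scraper upright on the bench again, off the board. Then reach down into the narrow channel behind the fence face, take hold of the head of the stop's bolt and hold it firmly so that it cannot turn while I tighten the nut in front: finish like that, still gripping the head, without letting go. Do not shift the stop along the fence, do not bang into the fence or board, and leave the other things on the bench where they are.

Things in the scene. Friction and masses are not known exactly. Their poses are not given: they have to be found in the camera images.
- station: Drilling board fixed to the bench: plywood 300 (its x) x 460 (its y) x 30 mm thick; origin at the centre of its underside, z up. A steel channel fence runs along its far half. Free working surface: x -150 to +50 mm. Chips start on it with centres 15 to 85 mm in front of the fence face, at y +27 to +183 mm (the +y side of the stop).
- channel (a point): Middle of the fence channel, at wall-top height. Dark steel U section, open side up, along the board's y over all 460 mm. This point is at x +82 mm, 110 mm above the bench. Walls 4 mm thick; the gap between them is 56 mm wide (board x +54 to +110), its floor 34 mm above the bench. Front wall's outside (board x +50) is the fence face. Axes as the board's.
- stop (a joint): Slide of the stop along a slot in the front wall, m, positive to the board's +y; at 0 the bolt axis is at board y -120 mm. The nut is only finger tight: the stop slides if pushed with about 10 N. Leave it where it is.
- stop_leg (a point): Outer top end of the stop's leg. The stop is a bare steel angle on the fence face: a plate 60 mm wide, centred on the bolt, and on its +y side a leg 6 mm thick standing 66 mm out from the face (to the board's -x). It spans 33 to 104 mm above the bench. This point is 27 mm to the bolt's +y side. Axes as the board's.
- bolt (a joint): Turn of the stop's bolt about its own axis (the board's +x, right-handed), rad. At 0, and every 60 degrees, two of the head's flats stand upright, facing the board's +y and -y; it starts within 0.25 rad of that. It turns easily (about 0.02 N m). Nut and thread end show in front of the stop, up to 36 mm from the fence face.
- bolt_head (a point): Centre of the bolt's hexagon head (24 mm across flats, 28 across corners, 10 thick along the board's x), inside the channel: 80 mm above the bench, 30 below the wall tops, board x +71, so 17 mm behind the front wall and 39 before the rear one. Next to the wall: washer 30 dia x 3, then bush 22 dia x 9. Channel free on both sides. This frame turns with the bolt: take yaw from the board.
- scraper: Scraper block standing on the bench: hardwood block 120 mm long (its x; the blade 124 mm) x 32 mm thick (its y) x 60 mm high, with a steel blade 22 mm high let into the lower edge of the +y face. Origin at the centre of its underside, z up. About 0.24 kg. Best gripped across the 32 mm thickness, 25 to 60 mm above its underside.
- chip1: Middle of loose wood chip 1 of 4: a rough oak splinter about 36 x 17 x 15 mm, 10 g, lying on the board at any angle; its origin is its middle, 8 mm above its underside, so about 38 mm above the bench while it lies on the board and lower than 30 mm once it is down on the bench.
- chip2: Middle of loose wood chip 2 of 4: a rough oak splinter about 36 x 17 x 15 mm, 10 g, lying on the board at any angle; its origin is its middle, 8 mm above its underside, so about 38 mm above the bench while it lies on the board and lower than 30 mm once it is down on the bench.
- chip3: Middle of loose wood chip 3 of 4: a rough oak splinter about 36 x 17 x 15 mm, 10 g, lying on the board at any angle; its origin is its middle, 8 mm above its underside, so about 38 mm above the bench while it lies on the board and lower than 30 mm once it is down on the bench.
- chip4: Middle of loose wood chip 4 of 4: a rough oak splinter about 36 x 17 x 15 mm, 10 g, lying on the board at any angle; its origin is its middle, 8 mm above its underside, so about 38 mm above the bench while it lies on the board and lower than 30 mm once it is down on the bench.
- bottle: Amber glass bottle, 62 mm in diameter, 220 mm high, standing at the far right. Origin at the centre of its foot. Leave alone.
- parts_bin: Grey open plastic bin 200 x 130 x 110 mm (x, y, z), on the left. Origin at the centre of its underside. Leave alone.
- bit_case: Small black case of driver bits 110 x 75 x 32 mm, on the left. Origin at the centre of its underside. Leave alone.
- screw_box: Cardboard box of screws 90 x 65 x 45 mm, on the right. Origin at the centre of its underside. Leave alone.
Mind the look-alikes: they are no part of the job. Leave any turquoise look-alike of the scraper alone.

How it is judged (in metres and radians):
On the way, in this order (a step that is already met when the one before it is completed fails the run):
1. all four chips are wiped off the board, with the scraper in the gripper (height (world z) of each of chip1, chip2, chip3, chip4 below 0.033 m and contact force between the fingers and scraper above 2 N), for 0.1 s.
2. the scraper stands upright on the bench, let go (height (world z) of each of chip1, chip2, chip3, chip4 below 0.033 m and height (world z) of scraper below 0.01 m and angle between scraper's own z axis and vertical below 0.15 rad and contact force between the fingers and scraper below 0.2 N and linear speed of scraper below 0.02 m/s), for 0.2 s.
3. the bolt head inside the channel is gripped and does not turn (contact force between the fingers and bolt above 15 N and distance between the grasp point and bolt_head below 0.018 m and velocity of joint bolt between -0.1 and 0.1 rad/s), for 0.3 s.
At the end, for the whole second after the job is handed in: Still gripping the bolt head: grasp point within 18 mm of its centre, over 15 N on the bolt, bolt not turning (under 0.1 rad/s) and within 8 mm of its start. All chips off the board (middles below 33 mm). Scraper upright (0.15 rad) on the bench, let go, still (all of step 2 and all of step 3 and distance of bolt_head from where it was at the start of the episode below 0.008 m); the arm keeps its last pose, push and grip.
It fails at once if a chip is touched with the fingers (contact force between the fingers and chip1 above 0.5 N or contact force between the fingers and chip2 above 0.5 N or contact force between the fingers and chip3 above 0.5 N or contact force between the fingers and chip4 above 0.5 N).
It fails at once if the stop is shifted along the fence by more than 12 mm (distance of bolt_head from where it was at the start of the episode above 0.012 m).
It fails at once if the gripper or arm bangs into the fence or board (over 50 N) (contact force between any of the fingers, the arm and station above 50 N).
It fails at once if another thing on the bench is disturbed (moved more than 20 mm) (distance of any of bottle, parts_bin, bit_case, screw_box from where it was at the start of the episode above 0.02 m).
It also fails if it takes over 64 s, if anything falls off the work surface, if the arm or the gripper's body presses on something with over 40 N, if the wrist force passes 120 N, or if a joint passes its speed limit or range.

### The arm

A 6-joint arm with a two-finger parallel gripper is mounted at the origin on the work surface. World frame = base frame: x ahead of the robot, y to its left, z up, the work surface at z = 0. Lengths are in m, angles in degrees, forces in N, time in s.
With the tool pointing down it reaches from about 0.35 to 0.875 m from the base axis. Payload 4.2 kg.
Tool frame: the origin (TCP) lies on the front face of the gripper's body, between the roots of the fingers; the fingertips stand finger_overhang ahead of it and the grasp point (between the pads) lies 51 mm ahead of it (finger_overhang is the distance from the TCP to the fingertips, in m); z points along the fingers, y is the line along which they close (so a half turn about z gives the same grasp; the last joint's range is limited). The gripper opens to 87 mm and grips with 3 to 60 N. Pads are 19 mm wide; open, the fingers measure 117 mm over their backs; the gripper's body (75 mm by 190 mm) begins 51 mm behind the grasp point.
Start: joints at [80.077, 22.042, 0.453, 0, -68.411, -14.817], TCP at [0.262, 0.568, 0.292] pointing down, gripper open.
Joint ranges: [-179.83, 179.83], [-69.29, 118.12], [-61.27, 80.66], [-181.25, 117.63], [-171.15, -9.14], [-177.46, 177.46]. Speed limits (degrees/s): [159.86, 159.86, 180, 180, 180, 180].

### API

Orientations are given as a 3x3 rotation matrix whose columns are the frame's x, y, z axes.
In Python, from station import sense, capture, camera_model, finish_job, finger_overhang gives the robot as it stands. The module is installed in compiled form; this text tells all that it offers.
- The arm moves only by the tool jog_arm, never from a script. Its argument "rows" is a list that holds one entry, the list of rows, each a list of 4 numbers: the shift along the tool's x, y, z in m, then the turn about the tool's z in rad. A call has 1 to 20 rows; each row shifts and turns the commanded pose from where the row before left it, along the tool's axes as they then stand; what a row does not reach is not made up. A row lasts 1/8 s, in which the tool goes at most 62.5 mm and 10.7 degrees, less where a joint would pass 70% of its speed; a pose out of reach is approached as far as the arm can. A call is refused whole if a number of a shift passes 0.0625 or a number of a turn 0.188, either way. A call with a gripper value outside its range is refused whole. "claw" is the opening, from 0 (shut) to 1 (fully open), set as the call begins (left out, the last holds). The fingers move at their own pace and stop on an object; the grip force is fixed at half the most. Time passes only in rows, so rows that do not move let the fingers close. It gives the time, the measured TCP pose, the force, the opening and the grip force at its end, in the units of the state.
- sense(): the state, without advancing time (a new reading comes with each control period).
- capture(name): name is "side" or "top" or "wrist"; returns the picture (420x560x3 uint8, red, green, blue); there is no depth.
- camera_model(name): a dict with "fovy" (degrees; the focal length in pixels is half the picture's height over the tangent of half this angle, whatever the lens; pixels are square), "cx", "cy" (the principal point, pixels), "eye" and "rotation" of the camera in the world. Camera axes: x right, y down, z forward; pixel columns grow to the right and rows downward; lengths in m; the calibration is good to about 2 mm. The wrist camera is an equidistant fisheye: a pixel r from the principal point sees the ray r / f radians off the axis. A picture is of the moment at which its call begins: read the wrist's pose just before it. camera_model takes no time and is no camera call; for the wrist camera it gives the pose at the moment of the call.
- finish_job(): hands the job in; it is judged then, once.
The state is a dict: "time_s": time; "joints": joint angles; "joint_velocities": joint speeds; "effort": joint torques, N m; "tcp_pos": TCP position; "ee_rot": TCP orientation; "wrist_force": force on the tool from outside, world axes, zero at the start; "moment": the same for the moment, N m; "gripper_width": opening from 0.0 (shut) to 1.0 (fully open); "gripper_force": force on a finger pad.
Only numpy, scipy, OpenCV 4.12 (cv2) and the standard library are available. Lean on these libraries where they do the work, as an engineer would, in place of code of your own. Each camera call takes 0.05 s, during which the arm holds its last target. There are 200 camera calls.

## Working session

There is one attempt and no reset: what is moved stays moved. The work goes in short steps, Python scripts to look and compute and a tool call to move; the robot and the scene stay as the last step left them, time stands still between calls to the robot, and variables do not carry over. Pictures are saved under pics/ and viewed, at most 10 in all, crops included, and the job is handed in when it is done.

Besides the shell and the picture viewer there is one more tool, called after "Request:" by a JSON object that holds its "fn" and its "kwargs", one argument or row to a line. jog_arm: Moves the arm, as the interface text tells. Its arguments: {"type":"object","properties":{"rows":{"type":"array"},"claw":{"type":"number"}},"required":["rows"]}

```bash
mkdir -p pics; python3 - <<'E'
from station import *
import cv2
s=sense();print(s['time_s'],s['tcp_pos'],s['ee_rot'],s['gripper_width'],finger_overhang() if callable(finger_overhang) else finger_overhang)
for n in("top","side"):
    cv2.imwrite(f"pics/{n}0.png",capture(n)[:,:,::-1]);print(n,camera_model(n))
print(camera_model("wrist"))
E
```

```text
0.0 [0.2613306  0.56724484 0.29117024] [[ 9.08152957e-01 -4.18637654e-01 -8.49454673e-04]
 [-4.18638512e-01 -9.08150800e-01 -1.98027122e-03]
 [ 5.75831574e-05  2.15400361e-03 -9.99997678e-01]] 1.0009833816203826 0.0697
top {'fovy': 52.89145744854005, 'cx': 277.9085487640193, 'cy': 209.27803383231046, 'eye': array([ 0.32655263, -0.08644004,  1.38768487]), 'rotation': array([[ 0.02421116, -0.99251225,  0.11972156],
       [-0.99962801, -0.02553914, -0.00957018],
       [ 0.01255611, -0.11944532, -0.99276138]])}
side {'fovy': 52.563835991827695, 'cx': 277.1793024964949, 'cy': 205.27608004667175, 'eye': array([-0.22547444, -0.86302186,  1.05529296]), 'rotation': array([[ 0.75739432, -0.44261761,  0.4800453 ],
       [-0.65287237, -0.52523403,  0.54579014],
       [ 0.0105598 , -0.72678667, -0.68678208]])}
{'fovy': 65.70646984690485, 'cx': 282.9641964274257, 'cy': 213.0956975642148, 'eye': array([0.3297389, 0.5358081, 0.3839287]), 'rotation': array([[-0.41940337, -0.87224533, -0.25157283],
       [-0.90779844,  0.40348853,  0.1144509 ],
       [ 0.00167749,  0.27637852, -0.9610474 ]])}
```

View pics/top0.png

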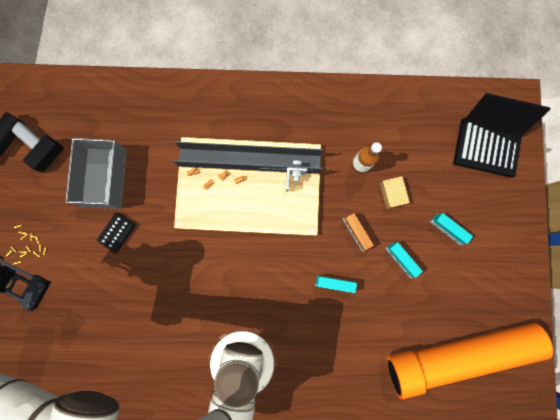

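View pics/side0.png

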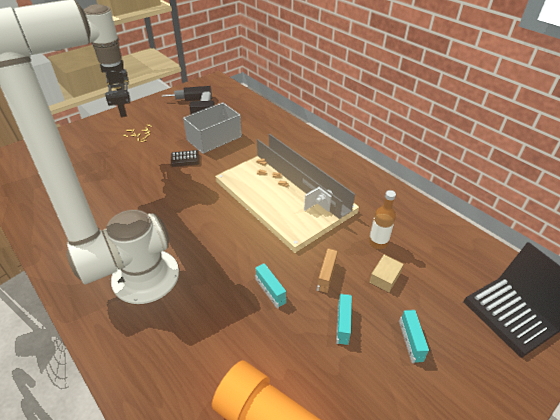

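The top view shows the fence board at (177–322, 138–235) with four chips at (193,171), (209,184), (224,174) and (240,179), and the stop at (297,172). There are four scraper-shaped blocks: natural wood at (358,232) and turquoise ones at (337,285), (405,260) and (452,229). The wooden one fits, since it is hardwood with a steel blade. I'll confirm it in a crop.

```bash
cat > h.py <<'E'
from station import *
import numpy as np, cv2
def ray(n,u,v,m=None):
    m=m or camera_model(n);f=210/np.tan(np.radians(m['fovy']/2))
    d=np.array([(u-m['cx'])/f,(v-m['cy'])/f,1.])
    if n=='wrist':
        r=np.hypot(*d[:2]); d=np.array([d[0]/r*np.sin(r),d[1]/r*np.sin(r),np.cos(r)])
    return m['eye'],m['rotation']@d
def at(n,u,v,z,m=None):
    e,d=ray(n,u,v,m); return e+d*(z-e[2])/d[2]
def proj(n,P,m=None):
    m=m or camera_model(n);f=210/np.tan(np.radians(m['fovy']/2))
    d=(np.atleast_2d(P)-m['eye'])@m['rotation']
    if n=='wrist':
        r=np.hypot(d[:,0],d[:,1]);t=np.arctan2(r,d[:,2]);return np.c_[m['cx']+f*t*d[:,0]/r,m['cy']+f*t*d[:,1]/r]
    return np.c_[m['cx']+f*d[:,0]/d[:,2],m['cy']+f*d[:,1]/d[:,2]]
E
python3 - <<'E'
from h import *
a=cv2.imread('pics/top0.png')[130:270,165:415]
cv2.imwrite('pics/topc.png',cv2.resize(a,None,fx=3.2,fy=3.2,interpolation=cv2.INTER_CUBIC))
E
```

```text
(no output)
```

View pics/topc.png

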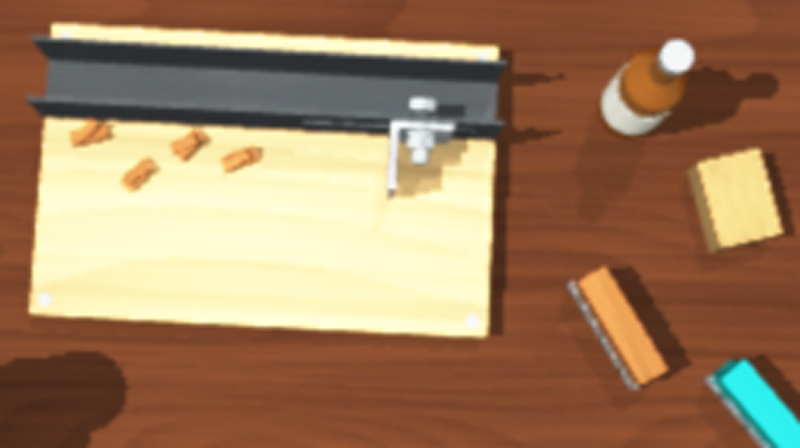

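The crop confirms the natural wood block with its steel blade on the left, top corners at crop (578,275), (608,266), (667,373) and (637,388). The board corners are also sharp.

```bash
python3 - <<'E'
from h import *
from scipy.optimize import least_squares
c=lambda x,y:(x/3.2+165-.35,y/3.2+130-.35)
R=lambda t:np.array([[np.cos(t),-np.sin(t)],[np.sin(t),np.cos(t)]])
m=camera_model('top')
def fit(px,loc,z,x0):
    W=np.array([at('top',*c(*p),z,m)[:2] for p in px]); loc=np.array(loc)
    r=least_squares(lambda q:((loc@R(q[2]).T+q[:2])-W).ravel(),x0)
    print(np.round(r.x,4),'yawdeg',np.degrees(r.x[2]).round(2),'res mm',(r.fun*1000).round(1)); return r.x
b=fit([(30,314),(487,337),(498,45),(52,23)],[(-.15,.23),(-.15,-.23),(.15,-.23),(.15,.23)],.03,[.5,0,0])
toB=lambda P:(R(b[2]).T@(P[:2]-b[:2])).round(4)
for n,p in zip('1234',[(91,133),(140,175),(189,146),(241,159)]): print('chip',n,toB(at('top',*c(*p),.038,m)))
print('bolt head',toB(at('top',*c(423,103),.09,m)),'legtop end',toB(at('top',*c(392,194),.104,m)),'leg root',toB(at('top',*c(396,125),.104,m)))
# scraper: blade (+y) on left = world +y-ish; long axis
s=fit([(578,275),(608,266),(667,373),(637,388)],[(.06,.016),(.06,-.016),(-.06,-.016),(-.06,.016)],.06,[.3,-.2,0])
print('scraper in B',toB(s))
for p in [(735,362),(712,380)]: print('turq',toB(at('top',*c(*p),.06,m)), at('top',*c(*p),.06,m))
for p in [(700,160),(765,150),(785,235),(715,250)]: print('screwbox',at('top',*c(*p),.045,m)[:2])
print('bottle',at('top',*c(677,55),.22,m)[:2])
for p in [(70,205),(122,205),(125,150),(68,140)]: print('bin',at('top',*p,.11,m)[:2])
E
```

```text
[ 0.5667 -0.0006 -0.0238] yawdeg -1.36 res mm [ 0.3  0.3  1.  -0.1 -0.9  0.2 -0.5 -0.3]
chip 1 [0.0357 0.1804]
chip 2 [-0.0049  0.1279]
chip 3 [0.0273 0.0804]
chip 4 [0.0166 0.027 ]
bolt head [ 0.0715 -0.1525] legtop end [-0.0227 -0.1258] leg root [ 0.0451 -0.1266]
[ 0.4233 -0.3572  0.4929] yawdeg 28.24 res mm [-3.4 -1.6  2.  -0.1  0.6  1.5  0.8  0.2]
scraper in B [-0.1349 -0.3599]
turq [-0.1656 -0.4718] [ 0.38989766 -0.46830351  0.06      ]
turq [-0.1844 -0.4494] [ 0.37169009 -0.44548498  0.06      ]
screwbox [ 0.59395834 -0.43885759]
screwbox [ 0.60602852 -0.50504288]
screwbox [ 0.51950112 -0.52424956]
screwbox [ 0.50245312 -0.45344834]
bottle [ 0.6534298  -0.37295991]
bin [0.47747719 0.53202062]
bin [0.4815361  0.37507046]
bin [0.65271207 0.37751587]
bin [0.67949336 0.55490233]
```

Request:
{"fn": "jog_arm", "kwargs": {
  "rows": [
    [[0,0,0,-0.185],[0,0,0,-0.185],[0,0,0,-0.185],[0,0,0,-0.185],[0,0,0,-0.185]]
  ],
  "claw": 1
}}

```text
time_s: 0.72
tcp_pos: [0.2614, 0.5674, 0.2916]
ee_rot: [[0.878, 0.479, -0.001], [0.479, -0.878, -0.001], [-0.001, 0.001, -1.0]]
wrist_force: [0.1, -0.1, -0.3]
gripper_width: 1.004
gripper_force: 0.0
```

Request:
{"fn": "jog_arm", "kwargs": {
  "rows": [
    [[-0.0055,0.05,0,0],[-0.0055,0.05,0,0],[-0.0055,0.05,0,0],[-0.0055,0.05,0,0],[-0.0055,0.05,0,0],[-0.0055,0.05,0,0],[-0.0055,0.05,0,0],[-0.0055,0.05,0,0],[-0.0055,0.05,0,0],[-0.0055,0.05,0,0],[-0.024,0.039,0,0],[-0.024,0.039,0,0],[-0.024,0.039,0,0],[-0.024,0.039,0,0],[-0.024,0.039,0,0],[-0.024,0.039,0,0],[-0.024,0.039,0,0],[-0.024,0.039,0,0],[-0.024,0.039,0,0],[-0.024,0.039,0,0]]
  ]
}}

```text
time_s: 3.22
tcp_pos: [0.4226, -0.3574, 0.2918]
ee_rot: [[0.881, 0.473, -0.001], [0.473, -0.881, 0.001], [-0.0, -0.001, -1.0]]
wrist_force: [-0.3, 0.2, 0.2]
gripper_width: 0.999
gripper_force: 0.0
```

Request:
{"fn": "jog_arm", "kwargs": {
  "rows": [
    [[0,0,0.03,0],[0,0,0.03,0],[0,0,0,0],[0,0,0,0]]
  ]
}}

```text
time_s: 3.72
tcp_pos: [0.4236, -0.3562, 0.2333]
ee_rot: [[0.881, 0.474, 0.001], [0.474, -0.881, -0.001], [0.0, 0.002, -1.0]]
wrist_force: [0.9, 0.6, -0.1]
gripper_width: 0.999
gripper_force: 0.0
```

```bash
python3 - <<'E'
from h import *
s=sense();R=s['ee_rot'];print(s['time_s'],s['tcp_pos'],np.degrees(np.arctan2(R[1,0],R[0,0])))
m=camera_model('wrist');a=capture('wrist');print(m)
cv2.imwrite('pics/w1.png',a[:,:,::-1])
E
```

```text
3.725 [ 0.42363115 -0.35623231  0.23327886] 28.29373581993481
{'fovy': 65.70646984690485, 'cx': 282.9641964274257, 'cy': 213.0956975642148, 'eye': array([ 0.48973388, -0.32028098,  0.32595547]), 'rotation': array([[ 4.73251253e-01, -8.46912505e-01, -2.42430321e-01],
       [-8.80927091e-01, -4.54713862e-01, -1.31159311e-01],
       [ 8.44033561e-04,  2.75634746e-01, -9.61262074e-01]])}
```

View pics/w1.png

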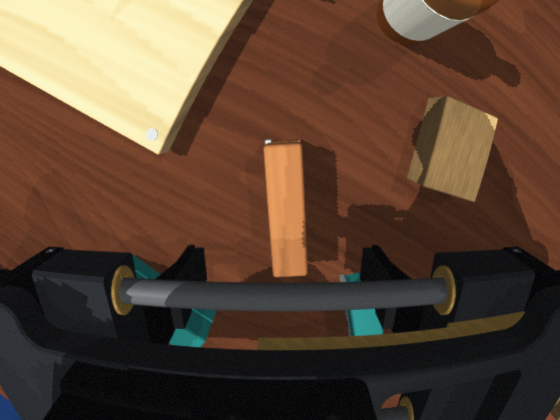

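The wrist view shows the wooden scraper between the fingers, top corners near (265,143), (302,143), (307,275) and (274,276). It looks turned a few degrees from the tool, so I'll refit.

```bash
cat >> h.py <<'E'
from scipy.optimize import least_squares
R2=lambda t:np.array([[np.cos(t),-np.sin(t)],[np.sin(t),np.cos(t)]])
def fitw(n,m,px,loc,z,x0):
    W=np.array([at(n,*p,z,m)[:2] for p in px]); loc=np.array(loc)
    r=least_squares(lambda q:((loc@R2(q[2]).T+q[:2])-W).ravel(),x0)
    return r.x,(r.fun*1000).round(1)
E
python3 - <<'E'
from h import *
m=camera_model('wrist')
x,r=fitw('wrist',m,[(265,143),(302,143),(307,275),(274,276)],[(.06,.016),(.06,-.016),(-.06,-.016),(-.06,.016)],.06,[.42,-.36,.5])
print(x,np.degrees(x[2]),r)
W=[at('wrist',*p,.06,m)[:2] for p in [(265,143),(302,143),(307,275),(274,276)]]
for i in range(4): print(np.linalg.norm(W[i]-W[i-1]))
s=sense();R=s['ee_rot'];print(R[:2,:2].T@(x[:2]-s['tcp_pos'][:2]))
# board corner near-right
print('corner',at('wrist',160,153,.03,m),[.5667,-.0006]+R2(-.0238)@[-.15,-.23])
E
```

```text
[ 0.42469868 -0.35989879  0.54481783] 31.215762208602094 [-0.6  0.5  1.7 -0.3  0.2 -0.7 -1.3  0.5]
0.11944311309999546
0.03017302146867954
0.11854251463544865
0.03019920647618406
[-0.00095544  0.00363857]
corner [ 0.4124488  -0.22919113  0.03      ] [ 0.411269  -0.2269652]
```

Request:
{"fn": "jog_arm", "kwargs": {
  "rows": [
    [[-0.001,0.003,0.0,-0.05],[0,0,0.03,0],[0,0,0.03,0],[0,0,0.03,0],[0,0,0.03,0],[0,0,0.014,0],[0,0,0,0]]
  ]
}}

```text
time_s: 4.65
tcp_pos: [0.424, -0.3591, 0.0984]
ee_rot: [[0.856, 0.517, -0.0], [0.517, -0.856, -0.0], [-0.0, 0.0, -1.0]]
wrist_force: [0.2, 0.3, 0.5]
gripper_width: 1.001
gripper_force: 0.0
```

Request:
{"fn": "jog_arm", "kwargs": {
  "rows": [
    [[0,0,0,0],[0,0,0,0],[0,0,0,0],[0,0,0,0],[0,0,0,0],[0,0,0,0]]
  ],
  "claw": 0
}}

```text
time_s: 5.4
tcp_pos: [0.4236, -0.3591, 0.0982]
ee_rot: [[0.856, 0.517, -0.0], [0.517, -0.856, 0.0], [-0.0, -0.0, -1.0]]
wrist_force: [0.7, -0.1, -1.0]
gripper_width: 0.401
gripper_force: 0.0
```

Request:
{"fn": "jog_arm", "kwargs": {
  "rows": [
    [[0,0,0,0],[0,0,0,0],[0,0,0,0]]
  ]
}}

```text
time_s: 5.78
tcp_pos: [0.4238, -0.3592, 0.0983]
ee_rot: [[0.856, 0.517, 0.0], [0.517, -0.856, -0.0], [0.0, 0.0, -1.0]]
wrist_force: [0.9, -0.4, -0.1]
gripper_width: 0.364
gripper_force: 29.9
```

Request:
{"fn": "jog_arm", "kwargs": {
  "rows": [
    [[0,0,-0.02,0],[0,0,-0.04,0],[0,0,-0.04,0],[0,0,-0.04,0],[0,0,0,0.142],[0,0,0,0.142],[0,0,0,0.142],[0,0,0,0.142],[0,0,0,0]]
  ]
}}

```text
time_s: 6.9
tcp_pos: [0.423, -0.3586, 0.2373]
ee_rot: [[1.0, -0.023, -0.002], [-0.023, -1.0, 0.002], [-0.002, -0.001, -1.0]]
wrist_force: [-0.4, -0.4, -2.4]
gripper_width: 0.366
gripper_force: 29.9
```

Request:
{"fn": "jog_arm", "kwargs": {
  "rows": [
    [[0.015,-0.04,0,0],[0.015,-0.04,0,0],[0.015,-0.04,0,0],[0.015,-0.04,0,0],[0.015,-0.04,0,0],[0.015,-0.04,0,0],[0.015,-0.04,0,0],[0.015,-0.04,0,0],[0,0,0.03,0],[0,0,0.03,0],[0,0,0.025,0],[0,0,0,0],[0,0,0,0]]
  ]
}}

```text
time_s: 8.52
tcp_pos: [0.5508, -0.0419, 0.1535]
ee_rot: [[1.0, -0.023, -0.002], [-0.023, -1.0, 0.0], [-0.002, -0.0, -1.0]]
wrist_force: [-3.8, 2.5, 3.6]
gripper_width: 0.367
gripper_force: 30.0
```

```bash
python3 - <<'E'
from h import *
s=sense();R=s['ee_rot'];print(s['time_s'],s['tcp_pos'],np.degrees(np.arctan2(R[1,0],R[0,0])))
m=camera_model('wrist');a=capture('wrist')
cv2.imwrite('pics/w2.png',a[:,:,::-1])
b=np.array([.5667,-.0006]);t=s['tcp_pos']
print('tcp in board',R2(-.0238).T@(t[:2]-b))
w=lambda x,y,z:np.r_[b+R2(-.0238)@[x,y],z]
P=[w(.05,.2,.03),w(.05,0,.03),w(.05,.2,.11),w(.05,0,.11),w(-.15,.23,.03),np.r_[t[:2]+R2(-.0238)@[.06,.016],t[2]-.098+.06]]
print(proj('wrist',P,m).round(0))
E
```

```text
8.525 [ 0.55078935 -0.04185923  0.15347642] -1.3021186492472498
tcp in board [-0.01492427 -0.04162618]
[[  8. 156.]
 [221. 138.]
 [-62. 173.]
 [186. 148.]
 [ 36. 342.]
 [244. 160.]]
```

View pics/w2.png

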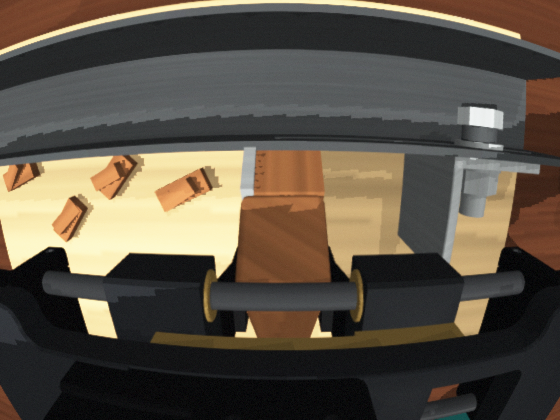

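The wrist view shows the chips at (20,175), (70,218), (114,177) and (184,188), and the bolt head at (480,118). The scraper's top front edge is at row 197, but I expected row 160. It may have pitched in the grip, so I'll check from the side camera.

```bash
python3 - <<'E'
from h import *
a=capture('side')[:,:,::-1];t=sense()['tcp_pos']
mw=camera_model('wrist');ms=camera_model('side')
C=[];
for x in(.06,-.06):
  for z in(.06,.0):
    for y in(.016,-.016): C.append(np.r_[t[:2]+R2(-.0238)@[x,y],t[2]-.098+z])
print('wrist',proj('wrist',C,mw).round().tolist());p=proj('side',C,ms);print('side',p.round(1).tolist())
u,v=p.mean(0).astype(int);x0,y0=u-70,v-55
c=cv2.resize(a[y0:y0+100,x0:x0+130],None,fx=6,fy=6,interpolation=cv2.INTER_CUBIC)
for q in p: cv2.circle(c,tuple(int(k) for k in((q[0]-x0+.5)*6,(q[1]-y0+.5)*6)),4,(0,0,255),1)
cv2.imwrite('pics/s2.png',c)
E
```

```text
wrist [[244.0, 160.0], [323.0, 160.0], [256.0, 148.0], [311.0, 148.0], [254.0, 382.0], [312.0, 382.0], [261.0, 322.0], [306.0, 322.0]]
side [[299.3, 169.6], [305.4, 174.1], [298.5, 182.5], [304.4, 187.1], [272.9, 183.4], [278.9, 188.2], [272.8, 196.4], [278.7, 201.3]]
```

View pics/s2.png

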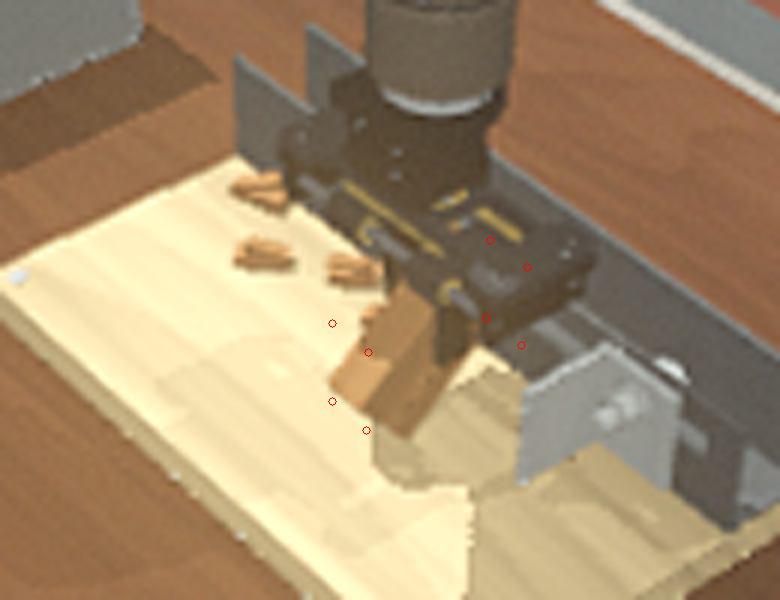

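The nose landed on the fence wall top and the scraper pitched about 40° nose-up in the grip. To mend it, I'll lift, back away from the fence, then press and drag the low tail on the board to level it. After that I'll re-grip.

Request:
{"fn": "jog_arm", "kwargs": {
  "rows": [
    [[0,0,-0.02,0],[-0.02,0,0,0],[-0.03,0,0,0],[-0.02,0,0,0],[0,0,0.018,0],[0.005,0,0.005,0],[0.006,0,0.005,0],[0.006,0,0.005,0],[0.006,0,0.004,0],[0,0,0,0]]
  ]
}}

```text
time_s: 9.88
tcp_pos: [0.5068, -0.0411, 0.1375]
ee_rot: [[1.0, -0.023, 0.003], [-0.023, -1.0, -0.001], [0.004, 0.0, -1.0]]
wrist_force: [0.3, -0.1, 5.0]
gripper_width: 0.367
gripper_force: 30.0
```

```bash
python3 - <<'E'
from h import *
s=sense();print(s['tcp_pos'],s['wrist_force'])
a=capture('side')[:,:,::-1];w=capture('wrist')[:,:,::-1]
c=cv2.resize(a[135:235,230:330],None,fx=4,fy=4,interpolation=cv2.INTER_CUBIC)
w=cv2.resize(w[80:400,60:460],(400,320))
cv2.imwrite('pics/s3.png',np.hstack([c,np.vstack([w,np.zeros((80,400,3),np.uint8)])]))
E
```

```text
[ 0.50678011 -0.04112535  0.13747109] [ 0.27700266 -0.07426882  5.02417782]
```

View pics/s3.png

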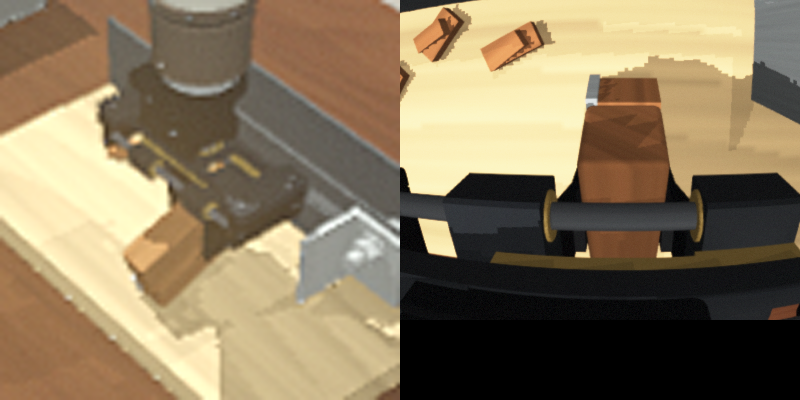

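Request:
{"fn": "jog_arm", "kwargs": {
  "rows": [
    [[0.005,0,0.003,0],[0.005,0,0.003,0],[0.005,0,0.003,0],[0,0,0.001,0],[0,0,0,0]]
  ]
}}

```text
time_s: 10.6
tcp_pos: [0.5196, -0.0416, 0.1263]
ee_rot: [[1.0, -0.024, -0.0], [-0.024, -1.0, -0.001], [-0.0, 0.001, -1.0]]
wrist_force: [-1.0, -0.6, 3.8]
gripper_width: 0.363
gripper_force: 30.0
```

```bash
python3 - <<'E'
from h import *
s=sense();print(s['tcp_pos'],s['wrist_force'],s['moment'])
m=camera_model('wrist');t=s['tcp_pos']
C=[np.r_[t[:2]+R2(-.0238)@[x,y],.09] for x,y in((.06,.016),(.06,-.016))]
print(proj('wrist',C,m))
cv2.imwrite('pics/w4.png',cv2.resize(capture('wrist')[80:330,120:420,::-1],None,fx=2,fy=2))
E
```

```text
[ 0.51956821 -0.0416322   0.12631285] [-0.99671541 -0.59926721  3.82914974] [-0.18685064  0.92523294  0.04406065]
[[242.98955202 160.60014387]
 [323.08138792 160.49531142]]
```

View pics/w4.png

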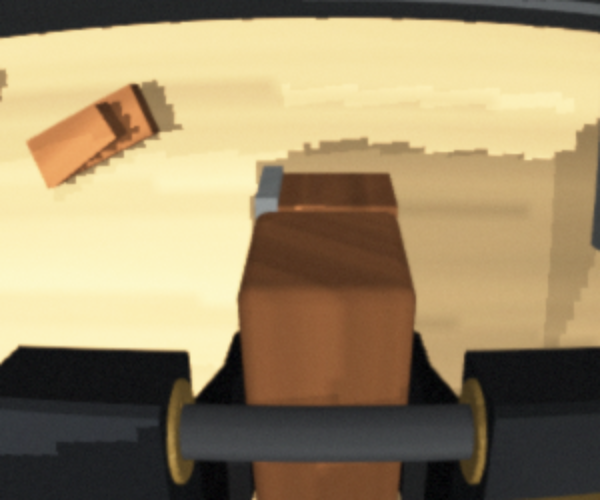

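It's still nose-up and has slid in the grip. I'll back off and release with the tail on the board. Its centre of mass lies on the nose side, so it should drop flat.

Request:
{"fn": "jog_arm", "kwargs": {
  "rows": [
    [[0,0,-0.012,0],[-0.025,0,0,0],[-0.03,0,0,0],[0,0,0.012,0],[0,0,0,0]]
  ]
}}

```text
time_s: 11.28
tcp_pos: [0.465, -0.0399, 0.1259]
ee_rot: [[1.0, -0.025, 0.0], [-0.025, -1.0, -0.0], [0.0, 0.0, -1.0]]
wrist_force: [0.6, 0.1, -2.1]
gripper_width: 0.365
gripper_force: 30.0
```

Request:
{"fn": "jog_arm", "kwargs": {
  "rows": [
    [[0,0,0,0],[0,0,0,0],[0,0,0,0],[0,0,0,0],[0,0,0,0],[0,0,0,0]]
  ],
  "claw": 0.75
}}

```text
time_s: 12.02
tcp_pos: [0.4645, -0.04, 0.1263]
ee_rot: [[1.0, -0.025, 0.0], [-0.025, -1.0, 0.0], [0.0, -0.0, -1.0]]
wrist_force: [-0.4, 0.9, 1.0]
gripper_width: 0.745
gripper_force: 0.0
```

Request:
{"fn": "jog_arm", "kwargs": {
  "rows": [
    [[0,0,-0.03,0],[0,0,-0.04,0],[0,0,-0.03,0],[0,0,0,0],[0,0,0,0]]
  ]
}}

```text
time_s: 12.65
tcp_pos: [0.4639, -0.0401, 0.2256]
ee_rot: [[1.0, -0.025, -0.001], [-0.025, -1.0, 0.0], [-0.001, -0.0, -1.0]]
wrist_force: [-0.3, -0.4, -0.5]
gripper_width: 0.749
gripper_force: 0.0
```

```bash
python3 - <<'E'
from h import *
s=sense();print(s['tcp_pos'],s['wrist_force'])
m=camera_model('wrist');import pickle;pickle.dump(m,open('m.pkl','wb'))
w=capture('wrist')[:,:,::-1]
cv2.imwrite('pics/w5.png',w)
E
```

```text
[ 0.46390032 -0.04005295  0.22559454] [-0.26179234 -0.44085225 -0.54470081]
```

View pics/w5.png

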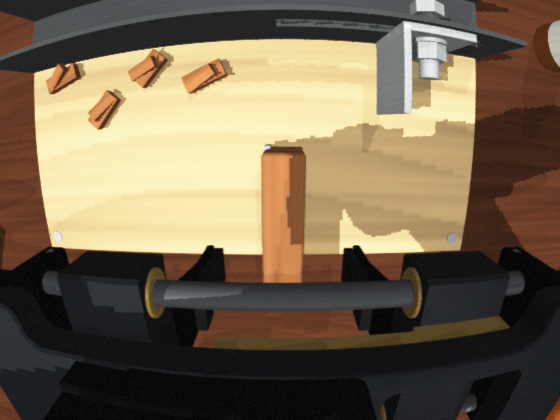

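The view shows the scraper flat and upright, with its top front edge at row 153 (columns 262–305) and its tail near (265–302, 280). The chips are untouched and the stop is at (395,70). Next I'll measure the scraper and the fence seam numerically.

```bash
python3 - <<'E'
from h import *
import pickle
m=pickle.load(open('m.pkl','rb'));a=cv2.imread('pics/w5.png').astype(int)
L=a.sum(2)/3
b=np.array([.5667,-.0006])
toB=lambda P:R2(-.0238).T@(P[:2]-b)
for u in range(80,360,40):
    v=[k for k in range(20,100) if L[k-1,u]<100 and L[k,u]>130]
    if v: print('seam',u,v[-1],toB(at('wrist',u,v[-1]-.5,.03,m)).round(4))
# scraper edges per row: brown saturation
hsv=cv2.cvtColor(a.astype(np.uint8),cv2.COLOR_BGR2HSV)
for v in (160,180,200,220,240): 
    x=np.arange(220,345); print(v,[(k,tuple(hsv[v,k])) for k in (255,260,264,268,285,300,304,308,312)][:0], L[v,225:345:4].astype(int).tolist())
for u in (270,285,300): print(u,L[142:166:1,u].astype(int).tolist(),'tail',L[270:288,u].astype(int).tolist())
print('board pts screws',toB(at('wrist',58,237,.03,m)),toB(at('wrist',452,238,.03,m)))
print('stop leg',toB(at('wrist',376,60,.104,m)),toB(at('wrist',411,30,.104,m)),'head',toB(at('wrist',430,3,.09,m)))
E
```

```text
seam 80 61 [0.0493 0.1608]
seam 120 53 [0.0492 0.1127]
seam 160 55 [0.0412 0.0703]
seam 200 43 [0.0486 0.0319]
seam 240 40 [ 0.0489 -0.0043]
seam 280 39 [ 0.0488 -0.0394]
seam 320 40 [ 0.0485 -0.0744]
160 [] [228, 227, 229, 228, 228, 227, 229, 228, 228, 164, 152, 154, 149, 154, 159, 158, 115, 91, 89, 91, 85, 158, 158, 156, 153, 158, 157, 158, 157, 155]
180 [] [227, 228, 229, 228, 228, 227, 228, 228, 220, 174, 156, 156, 151, 153, 158, 143, 115, 88, 91, 89, 116, 160, 160, 161, 162, 161, 162, 164, 164, 162]
200 [] [221, 221, 220, 219, 219, 221, 219, 219, 210, 174, 154, 155, 150, 154, 158, 143, 88, 90, 87, 92, 120, 144, 145, 145, 141, 143, 142, 141, 146, 152]
220 [] [224, 224, 225, 224, 224, 224, 224, 224, 213, 184, 154, 157, 152, 152, 145, 143, 86, 87, 87, 90, 140, 154, 152, 154, 156, 154, 153, 153, 154, 199]
240 [] [223, 222, 222, 222, 222, 223, 223, 222, 212, 189, 153, 154, 149, 151, 146, 142, 141, 89, 88, 87, 150, 149, 150, 150, 149, 149, 152, 149, 149, 220]
270 [220, 207, 133, 123, 145, 129, 88, 64, 50, 51, 66, 97, 117, 134, 149, 150, 151, 154, 155, 152, 152, 152, 153, 153] tail [152, 152, 151, 151, 138, 140, 142, 140, 136, 138, 138, 137, 106, 52, 39, 41, 45, 49]
285 [152, 153, 155, 153, 122, 63, 59, 55, 50, 52, 61, 91, 119, 131, 147, 157, 156, 157, 158, 157, 158, 159, 158, 157] tail [148, 149, 146, 135, 135, 136, 134, 133, 137, 136, 137, 132, 107, 57, 37, 40, 48, 45]
300 [149, 151, 156, 152, 125, 65, 65, 66, 55, 53, 55, 66, 75, 81, 86, 87, 87, 88, 94, 90, 90, 90, 87, 90] tail [130, 118, 118, 119, 117, 117, 114, 116, 115, 114, 113, 111, 86, 49, 42, 41, 44, 43]
board pts screws [-0.13750731  0.21408098] [-0.13713061 -0.21785418]
stop leg [ 0.01725903 -0.10370022] [ 0.04204053 -0.12974183] head [ 0.07191175 -0.15270466]
```

```bash
python3 - <<'E'
from h import *
import pickle
m=pickle.load(open('m.pkl','rb'));s=sense();t=s['tcp_pos'];R=s['ee_rot']
a=cv2.imread('pics/w5.png').astype(float);L=a.mean(2)
for v in (165,185,205,225,245,260):
    l=[k for k in range(250,275) if L[v,k]<190][0]
    r=[k for k in range(292,315) if L[v,k]>118 ][0]
    e=[R[:,:2].T@(at('wrist',q-.5,v,.09,m)-t) for q in(l,r)]
    print(v,l,r,np.round(e,4).tolist(),'w',round(e[1][1]-e[0][1],4))
f=[R[:,:2].T@(at('wrist',u,153,.09,m)-t) for u in(264,285,303)];print('front edge tool xy',np.round(f,4))
f=[R[:,:2].T@(at('wrist',u,147,.03,m)-t) for u in(285,)];print('front bottom',np.round(f,4))
print([R[:,:2].T@(at('wrist',285,282,.09,m)-t)])
E
```

```text
165 261 306 [[0.0453, -0.0161], [0.0452, 0.0156]] w 0.0318
185 261 305 [[0.0308, -0.0164], [0.0308, 0.0151]] w 0.0315
205 261 305 [[0.016, -0.0166], [0.016, 0.0153]] w 0.032
225 261 305 [[0.0007, -0.0169], [0.0007, 0.0156]] w 0.0325
245 262 292 [[-0.0152, -0.0165], [-0.0152, 0.0061]] w 0.0226
260 250 292 [[-0.0277, -0.0261], [-0.0276, 0.0062]] w 0.0323
front edge tool xy [[ 0.0538 -0.0136]
 [ 0.0537  0.0012]
 [ 0.0538  0.0138]]
front bottom [[0.0534 0.0015]]
[array([-0.0468219 ,  0.00125529])]
```

Request:
{"fn": "jog_arm", "kwargs": {
  "rows": [
    [[-0.006,0,0,0],[0,0,0.03,0],[0,0,0.03,0],[0,0,0.03,0],[0,0,0.01,0],[0,0,0,0]]
  ]
}}

```text
time_s: 13.45
tcp_pos: [0.4583, -0.0399, 0.1258]
ee_rot: [[1.0, -0.025, -0.002], [-0.025, -1.0, -0.001], [-0.002, 0.001, -1.0]]
wrist_force: [0.9, 0.6, 0.7]
gripper_width: 0.749
gripper_force: 0.0
```

Request:
{"fn": "jog_arm", "kwargs": {
  "rows": [
    [[0,0,0,0],[0,0,0,0],[0,0,0,0],[0,0,0,0],[0,0,0,0],[0,0,0,0],[0,0,0,0]]
  ],
  "claw": 0
}}

```text
time_s: 14.32
tcp_pos: [0.4587, -0.0398, 0.1265]
ee_rot: [[1.0, -0.025, 0.0], [-0.025, -1.0, -0.0], [0.0, 0.0, -1.0]]
wrist_force: [-1.1, 0.6, 5.6]
gripper_width: 0.367
gripper_force: 30.0
```

Request:
{"fn": "jog_arm", "kwargs": {
  "rows": [
    [[0,0,-0.002,0],[0.02,0,0,0],[0.022,0,0,0],[0.022,0,0,0],[0.022,0,0,0],[0.002,0,0,0],[0,0,0,0]]
  ]
}}

```text
time_s: 15.2
tcp_pos: [0.5453, -0.0422, 0.1273]
ee_rot: [[1.0, -0.025, -0.003], [-0.025, -1.0, -0.0], [-0.003, 0.0, -1.0]]
wrist_force: [-1.0, -0.3, -3.1]
gripper_width: 0.365
gripper_force: 30.0
```

```bash
python3 - <<'E'
from h import *
s=sense();t=s['tcp_pos'];print(t,s['wrist_force'])
m=camera_model('wrist');w=capture('wrist')[:,:,::-1];cv2.imwrite('pics/w6.png',w);L=w.mean(2)
print('board',R2(-.0238).T@(t[:2]-[.5667,-.0006]))
C=[np.r_[t[:2]+R2(-.0238)@[x,y],z+.032] for x,y,z in((.06,.016,.06),(.06,-.016,.06),(.06,.016,0),(.062,.016,.02))]
print(proj('wrist',C,m).round(1).tolist(),proj('wrist',[np.r_[np.array([.5657,-.0006])+R2(-.0238)@[.05,-.04],z] for z in(.03,.11)],m).round(1))
for u in(275,285,300):print(u,L[130:215:2,u].astype(int).tolist())
E
```

```text
[ 0.54526771 -0.04218279  0.12731224] [-0.98547377 -0.33640642 -3.11651208]
board [-0.02043664 -0.04208105]
[[242.5, 160.8], [323.3, 160.6], [255.2, 148.1], [251.9, 147.5]] [[279.3 131.5]
 [276.6 139.1]]
275 [101, 104, 104, 103, 104, 119, 151, 146, 141, 141, 101, 50, 65, 50, 55, 51, 59, 113, 140, 155, 165, 168, 167, 167, 165, 165, 165, 166, 166, 168, 166, 164, 111, 103, 105, 105, 103, 104, 105, 105, 101, 103, 103]
285 [103, 101, 106, 103, 103, 113, 139, 139, 140, 141, 96, 50, 68, 53, 53, 47, 60, 108, 138, 152, 164, 168, 166, 167, 167, 168, 167, 166, 166, 167, 166, 147, 106, 106, 104, 105, 106, 106, 105, 100, 97, 97, 98]
300 [104, 106, 105, 101, 104, 137, 153, 139, 143, 139, 99, 50, 68, 49, 51, 51, 54, 89, 126, 141, 152, 155, 155, 156, 154, 154, 153, 153, 155, 154, 143, 96, 95, 95, 96, 95, 97, 97, 95, 96, 94, 98, 94]
```

Request:
{"fn": "jog_arm", "kwargs": {
  "rows": [
    [[0,-0.015,0,0],[0,-0.014,0,0],[0,-0.014,0,0],[0,-0.014,0,0],[0,-0.014,0,0],[0,-0.014,0,0],[0,-0.014,0,0],[0,-0.014,0,0],[0,-0.014,0,0],[0,-0.014,0,0],[0,-0.014,0,0],[0,-0.014,0,0],[0,-0.014,0,0],[0,-0.014,0,0],[0,-0.014,0,0],[0,-0.014,0,0],[0,0,0,0]]
  ]
}}

```text
time_s: 17.38
tcp_pos: [0.5523, 0.1841, 0.1283]
ee_rot: [[1.0, -0.023, 0.001], [-0.023, -1.0, 0.0], [0.001, -0.0, -1.0]]
wrist_force: [-0.5, -0.1, -3.5]
gripper_width: 0.368
gripper_force: 30.0
```

```bash
python3 - <<'E'
from h import *
s=sense();t=s['tcp_pos'];print(t,s['wrist_force'],'board',R2(-.0238).T@(t[:2]-[.5667,-.0006]))
w=capture('wrist')[:,:,::-1];a=capture('top')[:,:,::-1];d=capture('side')[:,:,::-1]
cv2.imwrite('pics/w7.png',w);cv2.imwrite('pics/t7.png',a);cv2.imwrite('pics/s7.png',d)
E
```

```text
[0.55225336 0.18409297 0.12826408] [-0.51890569 -0.11966607 -3.50525407] board [-0.01883783  0.18429686]
```

Request:
{"fn": "jog_arm", "kwargs": {
  "rows": [
    [[0,-0.012,0,0],[0,-0.012,0,0],[0,-0.012,0,0],[0,-0.012,0,0],[0,-0.012,0,0],[0,-0.012,0,0],[0,-0.01,0,0],[0,0,0,0]]
  ]
}}

```text
time_s: 18.52
tcp_pos: [0.5542, 0.2657, 0.1282]
ee_rot: [[1.0, -0.024, 0.0], [-0.024, -1.0, 0.0], [0.0, -0.0, -1.0]]
wrist_force: [0.7, 1.0, -2.8]
gripper_width: 0.364
gripper_force: 30.0
```

```bash
cat > chips.py <<'E'
from h import *
import sys
s=sense();t=s['tcp_pos'];print(s['time_s'],t,s['wrist_force'],'board',R2(-.0238).T@(t[:2]-[.5667,-.0006]))
for n in('top','side','wrist'):
    m=camera_model(n);a=capture(n)[:,:,::-1];cv2.imwrite(f'pics/{n}_{sys.argv[1]}.png',a)
    h=cv2.cvtColor(a,cv2.COLOR_BGR2HSV);k=((h[...,0]>=6)&(h[...,0]<=16)&(h[...,1]>110)&(h[...,2]>170)).astype(np.uint8)
    _,_,st,ce=cv2.connectedComponentsWithStats(k)
    for q,c in zip(st[1:],ce[1:]):
        if q[4]<12: continue
        p=at(n,*c,.01,m)
        if .38<p[0]<.8 and -.3<p[1]<.5: print(n,c.round(),q[4],'w(z=.01)',p[:2].round(3),'B(z=.038)',(R2(-.0238).T@(at(n,*c,.038,m)[:2]-[.5667,-.0006])).round(3))
E
python3 chips.py 8
```

```text
18.525 [0.55415461 0.26567342 0.1282161 ] [ 0.67557742  1.03475549 -2.77353108] board [-0.01887855  0.26589945]
top [162. 166.] 27 w(z=.01) [0.627 0.288] B(z=.038) [0.047 0.282]
top [158. 198.] 83 w(z=.01) [0.521 0.294] B(z=.038) [-0.056  0.285]
side [227. 149.] 36 w(z=.01) [0.567 0.358] B(z=.038) [-0.029  0.326]
side [381. 213.] 86 w(z=.01) [ 0.76  -0.299] B(z=.038) [ 0.175 -0.309]
wrist [222. 107.] 43260 w(z=.01) [0.641 0.302] B(z=.038) [0.065 0.299]
wrist [538.   7.] 751 w(z=.01) [0.74  0.049] B(z=.038) [0.156 0.082]
wrist [308. 155.] 27 w(z=.01) [0.608 0.247] B(z=.038) [0.038 0.251]
wrist [219. 272.] 31 w(z=.01) [0.525 0.312] B(z=.038) [-0.035  0.306]
wrist [285. 324.] 1722 w(z=.01) [0.478 0.265] B(z=.038) [-0.075  0.264]
wrist [ 99. 330.] 21 w(z=.01) [0.462 0.435] B(z=.038) [-0.093  0.41 ]
wrist [244. 334.] 58 w(z=.01) [0.468 0.299] B(z=.038) [-0.084  0.292]
```

Request:
{"fn": "jog_arm", "kwargs": {
  "rows": [
    [[0,0,-0.03,0],[0,0,-0.04,0],[-0.02,0.01,-0.03,0],[-0.03,0.02,0,0],[-0.03,0.02,0,0],[-0.03,0.01,0,0],[-0.02,0,0,0],[0,0,0,0],[0,0,0,0]]
  ]
}}

```text
time_s: 19.8
tcp_pos: [0.4233, 0.2082, 0.2286]
ee_rot: [[1.0, -0.025, 0.001], [-0.025, -1.0, 0.001], [0.001, -0.001, -1.0]]
wrist_force: [-0.1, 0.0, -2.8]
gripper_width: 0.368
gripper_force: 30.0
```

```bash
python3 chips.py 9; python3 - <<'E'
import cv2,numpy as np
w=cv2.imread('pics/wrist_9.png');w=cv2.resize(w,(800,600))[0:420]
t=cv2.imread('pics/top_9.png')[130:240,110:340];s=cv2.imread('pics/side_9.png')[100:220,180:380]
r=lambda i:cv2.resize(i,(400,180),interpolation=cv2.INTER_CUBIC)
cv2.imwrite('pics/m9.png',np.vstack([w,np.hstack([r(t),r(s)])]))
E
```

```text
19.8 [0.42328145 0.20820729 0.22863558] [-0.08777255  0.02628414 -2.77106165] board [-0.14834708  0.20533511]
top [164. 173.] 112 w(z=.01) [0.604 0.281] B(z=.038) [0.025 0.274]
top [173. 184.] 88 w(z=.01) [0.568 0.248] B(z=.038) [-0.009  0.242]
top [170. 205.] 47 w(z=.01) [0.499 0.255] B(z=.038) [-0.077  0.247]
top [167. 239.] 106 w(z=.01) [0.385 0.258] B(z=.038) [-0.189  0.247]
side [204. 148.] 48 w(z=.01) [0.5   0.429] B(z=.038) [-0.095  0.393]
side [246. 155.] 48 w(z=.01) [0.601 0.277] B(z=.038) [0.006 0.247]
wrist [207.   6.] 216 w(z=.01) [0.621 0.277] B(z=.038) [0.037 0.272]
wrist [240.  54.] 893 w(z=.01) [0.566 0.245] B(z=.038) [-0.012  0.242]
wrist [206.  33.] 659 w(z=.01) [0.592 0.279] B(z=.038) [0.01  0.273]
wrist [282. 179.] 2063 w(z=.01) [0.444 0.209] B(z=.038) [-0.123  0.206]
```

View pics/m9.png

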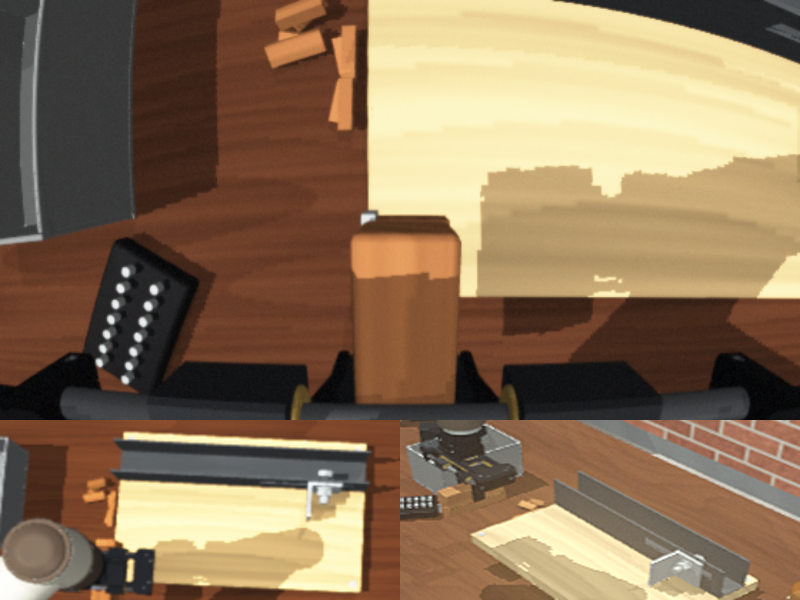

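The montage shows the board clear. All four chips lie on the bench left of the board edge: (302,12), (297,48), and two end to end at (342,50) and (342,103). The scraper is still in the grip and level. Now I'll put it down on the bench to the right.

Request:
{"fn": "jog_arm", "kwargs": {
  "rows": [
    [[0,0.02,0,0],[0.001,0.04,0,0],[0.001,0.05,0,0],[0.001,0.05,0,0],[0.001,0.05,0,0],[0.001,0.05,0,0],[0.001,0.05,0,0],[0.001,0.05,0,0],[0.001,0.05,0,0],[0.001,0.05,0,0],[0.001,0.04,0,0],[0.001,0.03,0,0],[0,0.013,0,0],[0,0,0,0]]
  ]
}}

```text
time_s: 21.7
tcp_pos: [0.4195, -0.3356, 0.2278]
ee_rot: [[1.0, -0.027, -0.001], [-0.027, -1.0, 0.001], [-0.001, -0.001, -1.0]]
wrist_force: [0.4, 0.4, -2.5]
gripper_width: 0.367
gripper_force: 30.0
```

Request:
{"fn": "jog_arm", "kwargs": {
  "rows": [
    [[0,0,0.03,0],[0,0,0.03,0],[0,0,0.03,0],[0,0,0.025,0],[0,0,0.01,0],[0,0,0.005,0],[0,0,0,0]]
  ]
}}

```text
time_s: 22.58
tcp_pos: [0.4206, -0.3349, 0.0988]
ee_rot: [[1.0, -0.024, 0.001], [-0.024, -1.0, -0.0], [0.001, 0.0, -1.0]]
wrist_force: [-0.1, 0.2, -2.5]
gripper_width: 0.369
gripper_force: 30.0
```

Request:
{"fn": "jog_arm", "kwargs": {
  "rows": [
    [[0,0,0.001,0],[0,0,0.001,0],[0,0,0.001,0],[0,0,0,0]]
  ]
}}

```text
time_s: 23.08
tcp_pos: [0.4204, -0.3351, 0.0966]
ee_rot: [[1.0, -0.025, 0.001], [-0.025, -1.0, -0.001], [0.001, 0.001, -1.0]]
wrist_force: [-0.7, 2.6, 5.5]
gripper_width: 0.364
gripper_force: 30.0
```

Request:
{"fn": "jog_arm", "kwargs": {
  "rows": [
    [[0,0,0,0],[0,0,0,0],[0,0,0,0],[0,0,0,0],[0,0,0,0],[0,0,0,0],[0,0,0,0]]
  ],
  "claw": 0.75
}}

```text
time_s: 23.95
tcp_pos: [0.4202, -0.335, 0.0952]
ee_rot: [[1.0, -0.025, -0.0], [-0.025, -1.0, -0.0], [-0.0, 0.0, -1.0]]
wrist_force: [-0.4, -0.0, -0.5]
gripper_width: 0.75
gripper_force: 0.0
```

Request:
{"fn": "jog_arm", "kwargs": {
  "rows": [
    [[0,0,-0.03,0],[0,0,-0.04,0],[0,0,-0.04,0],[0,0,-0.04,0],[0,0,0,0],[0,0,0,0]]
  ]
}}

```text
time_s: 24.7
tcp_pos: [0.4197, -0.3347, 0.2446]
ee_rot: [[1.0, -0.025, -0.001], [-0.025, -1.0, 0.001], [-0.001, -0.001, -1.0]]
wrist_force: [1.4, -0.1, -0.2]
gripper_width: 0.752
gripper_force: 0.0
```

```bash
python3 - <<'E'
from h import *
s=sense();t=s['tcp_pos'];R=s['ee_rot'];m=camera_model('wrist');print(s['time_s'],t)
a=capture('wrist')[:,:,::-1];cv2.imwrite('pics/w10.png',a)
C=[np.r_[np.array([.4204,-.3351])+R2(-.0238)@[x,y],z] for x,y,z in((.06,.016,.06),(.06,-.016,.06),(.06,.016,0),(.06,-.016,0))]
print('pred',proj('wrist',C,m).round(1).tolist())
h=cv2.cvtColor(a,cv2.COLOR_BGR2HSV).astype(int);k=((h[...,0]>=5)&(h[...,0]<=16)&(h[...,1]>110)&(h[...,2]>150)).astype(np.uint8)
_,_,st,ce=cv2.connectedComponentsWithStats(k)
for q,c in zip(st[1:],ce[1:]):
    if q[4]>300: print(q,c.round())
E
```

```text
24.7 [ 0.41968448 -0.33466302  0.24464893]
pred [[264.9, 139.0], [302.6, 138.9], [268.2, 135.9], [299.3, 135.9]]
[ 266  141   36  128 4409] [283. 203.]
```

The scraper stands where I put it: top at (266–302, 141+), predicted (265–303, 139). Now to look at the bolt head.

Request:
{"fn": "jog_arm", "kwargs": {
  "rows": [
    [[0.02,-0.03,-0.01,0],[0.03,-0.04,-0.006,0],[0.03,-0.04,0,0],[0.03,-0.04,0,0],[0.026,-0.034,0,0],[0,0,0,0],[0,0,0,0]]
  ],
  "claw": 0.8
}}

```text
time_s: 25.62
tcp_pos: [0.56, -0.1545, 0.2598]
ee_rot: [[1.0, -0.025, -0.003], [-0.025, -1.0, 0.0], [-0.003, -0.0, -1.0]]
wrist_force: [-0.3, 0.1, 0.6]
gripper_width: 0.801
gripper_force: 0.0
```

```bash
python3 - <<'E'
from h import *
s=sense();t=s['tcp_pos'];R=s['ee_rot'];m=camera_model('wrist');print(s['time_s'],t)
a=capture('wrist')[:,:,::-1];cv2.imwrite('pics/w11.png',a)
B=np.array([.5657,-.0006]);w=lambda x,y,z:np.r_[B+R2(-.0238)@[x,y],z]
Y=-.1527
P=[w(.066,Y+.012,.087),w(.066,Y-.012,.087),w(.076,Y+.012,.087),w(.076,Y-.012,.087),w(.076,Y,.094),w(.05,Y,.11),w(.054,Y,.11),w(-.016,Y+.03,.104),w(-.016,Y+.024,.104),w(.11,Y,.11)]
p=proj('wrist',P,m);print(p.round(1).tolist())
L=a.mean(2)
v=int(round(p[2:4,1].mean()));u0=int(p[2,0])-25
for r in range(v-12,v+17,3): print(r,u0,L[r,u0:u0+90:2].astype(int).tolist())
E
```

```text
25.625 [ 0.56002839 -0.15448345  0.25978739]
[[266.7, 130.3], [296.4, 130.3], [266.6, 118.1], [296.4, 118.0], [281.4, 117.9], [281.4, 152.5], [281.4, 147.2], [244.9, 233.6], [252.2, 233.6], [281.2, 72.4]]
106 241 [89, 89, 90, 90, 91, 88, 87, 88, 86, 86, 89, 85, 87, 86, 87, 86, 85, 87, 88, 86, 82, 85, 82, 85, 84, 85, 86, 84, 84, 85, 84, 85, 87, 85, 84, 84, 86, 84, 86, 84, 83, 85, 88, 87, 84]
109 241 [87, 88, 90, 93, 90, 87, 89, 89, 87, 89, 90, 86, 88, 88, 88, 89, 87, 89, 90, 89, 88, 86, 88, 86, 87, 85, 86, 87, 85, 86, 86, 84, 86, 86, 87, 82, 86, 85, 86, 87, 85, 84, 84, 85, 86]
112 241 [86, 83, 82, 86, 84, 84, 85, 83, 87, 84, 84, 85, 87, 85, 84, 85, 83, 82, 83, 82, 82, 84, 84, 80, 83, 84, 84, 82, 82, 79, 71, 53, 58, 56, 59, 57, 51, 46, 48, 48, 45, 44, 44, 43, 45]
115 241 [84, 86, 85, 85, 85, 86, 86, 85, 87, 86, 86, 84, 85, 86, 87, 86, 85, 87, 85, 86, 83, 85, 86, 83, 85, 86, 84, 87, 81, 50, 48, 49, 49, 45, 47, 47, 48, 48, 51, 50, 46, 48, 47, 47, 51]
118 241 [88, 87, 87, 89, 90, 87, 89, 86, 87, 87, 86, 88, 87, 84, 107, 107, 114, 116, 117, 119, 122, 119, 111, 106, 107, 104, 106, 100, 98, 
[... 376 characters left out ...]
 195, 192, 191, 191, 190, 194, 195, 103, 61, 57, 57, 55, 56, 59, 59, 59, 57, 58, 56, 58, 56, 54, 67]
127 241 [98, 97, 95, 94, 99, 95, 97, 99, 99, 96, 99, 95, 97, 108, 226, 229, 229, 227, 227, 229, 231, 219, 195, 192, 192, 191, 192, 193, 196, 103, 62, 59, 56, 58, 57, 55, 58, 59, 58, 58, 59, 57, 59, 60, 73]
130 241 [93, 62, 61, 62, 62, 61, 57, 56, 79, 83, 79, 80, 63, 71, 221, 225, 225, 225, 222, 226, 228, 215, 191, 188, 189, 187, 187, 188, 190, 67, 58, 59, 57, 59, 57, 54, 58, 56, 59, 59, 56, 55, 56, 58, 73]
133 241 [57, 59, 59, 59, 59, 60, 58, 57, 61, 61, 59, 56, 59, 59, 62, 67, 84, 88, 97, 102, 98, 91, 88, 87, 81, 69, 59, 46, 53, 59, 57, 57, 58, 57, 54, 58, 56, 58, 58, 56, 59, 58, 55, 55, 56]
```

Request:
{"fn": "jog_arm", "kwargs": {
  "rows": [
    [[0.025,0,0,0],[0.026,0,0,0],[0.026,0,0,0],[0,0,0.03,0],[0,0,0.02,0],[0,0,0,0],[0,0,0,0]]
  ]
}}

```text
time_s: 26.55
tcp_pos: [0.6378, -0.1572, 0.2123]
ee_rot: [[1.0, -0.026, 0.001], [-0.026, -1.0, -0.001], [0.001, 0.001, -1.0]]
wrist_force: [-0.2, -0.3, 0.1]
gripper_width: 0.804
gripper_force: 0.0
```

```bash
python3 - <<'E'
from h import *
s=sense();t=s['tcp_pos'];R=s['ee_rot'];m=camera_model('wrist');print(s['time_s'],t,R[:2,0])
a=capture('wrist')[:,:,::-1];cv2.imwrite('pics/w12.png',a)
B=np.array([.5657,-.0006]);w=lambda x,y,z:np.r_[B+R2(-.0238)@[x,y],z]
print('grasp board',R2(-.0238).T@(t[:2]-B))
Y=-.1541
P=[w(.076,Y+.012,.087),w(.076,Y-.012,.087),w(.076,Y,.094),w(.066,Y,.094),w(.05,Y,.11),w(.11,Y,.11)]
p=proj('wrist',P,m);print(p.round(1).tolist())
L=a.mean(2);v=int(p[2,1]);u0=int(p[0,0])-24
for r in range(v-8,v+20,4): print(r,u0,L[r,u0:u0+90:2].astype(int).tolist())
E
```

```text
26.55 [ 0.63779292 -0.15721554  0.21228765] [ 0.99967303 -0.02553199]
grasp board [ 0.0757996  -0.15485553]
[[265.2, 230.2], [299.0, 230.1], [282.1, 233.4], [282.1, 246.9], [282.1, 277.8], [281.8, 189.8]]
225 241 [63, 62, 66, 64, 66, 65, 64, 65, 66, 62, 66, 64, 68, 81, 89, 88, 88, 92, 89, 91, 89, 93, 91, 94, 91, 92, 91, 88, 79, 68, 65, 65, 64, 65, 67, 63, 66, 67, 64, 66, 64, 64, 65, 64, 61]
229 241 [64, 63, 66, 64, 67, 66, 64, 66, 62, 65, 65, 67, 78, 90, 92, 94, 87, 88, 93, 90, 91, 89, 91, 93, 91, 90, 93, 89, 87, 70, 66, 67, 64, 63, 63, 65, 65, 62, 65, 63, 62, 63, 66, 63, 67]
233 241 [66, 65, 63, 63, 65, 60, 62, 61, 65, 62, 54, 60, 201, 237, 235, 205, 122, 114, 110, 97, 94, 100, 110, 124, 133, 142, 154, 158, 163, 98, 64, 58, 61, 60, 63, 66, 61, 64, 60, 62, 63, 57, 60, 62, 60]
237 241 [35, 37, 37, 34, 37, 35, 36, 37, 35, 36, 35, 37, 195, 239, 237, 239, 234, 200, 145, 142, 150, 162, 158, 160, 160, 154, 157, 161, 163, 75, 35, 36, 35, 32, 37, 33, 37, 35, 34, 33, 33, 34, 34, 34, 33]
241 241 [36, 34, 35, 36, 38, 38, 34, 36, 32, 36, 34, 33, 187, 239, 238, 238, 236, 233, 151, 142, 145, 161, 158, 161, 160, 155, 157, 157, 161, 74, 32, 35, 36, 33, 33, 35, 36, 34, 35, 35, 33, 37, 34, 35, 34]
245 241 [32, 36, 37, 36, 37, 33, 35, 34, 36, 34, 32, 33, 60, 124, 177, 206, 227, 234, 203, 141, 147, 163, 158, 157, 155, 135, 128, 105, 79, 39, 33, 35, 35, 36, 35, 34, 34, 36, 37, 32, 32, 39, 30, 34, 32]
249 241 [35, 34, 32, 34, 36, 36, 36, 34, 33, 33, 36, 53, 79, 78, 84, 94, 101, 83, 58, 59, 62, 66, 68, 63, 62, 59, 56, 52, 73, 80, 45, 36, 35, 36, 37, 36, 36, 34, 32, 34, 33, 36, 33, 34, 34]
```

The head's edges sit at columns 265–299, which matches the prediction. I'll correct 0.7 mm sideways and descend.

Request:
{"fn": "jog_arm", "kwargs": {
  "rows": [
    [[0,-0.0007,0.02,0],[0,0,0.02,0],[0,0,0.02,0],[0,0,0.015,0],[0,0,0.006,0],[0,0,0,0],[0,0,0,0]]
  ]
}}

```text
time_s: 27.48
tcp_pos: [0.6383, -0.1557, 0.1312]
ee_rot: [[1.0, -0.025, 0.002], [-0.025, -1.0, -0.0], [0.002, 0.0, -1.0]]
wrist_force: [1.1, 0.8, 0.0]
gripper_width: 0.8
gripper_force: 0.0
```

Request:
{"fn": "jog_arm", "kwargs": {
  "rows": [
    [[0,0,0,0],[0,0,0,0],[0,0,0,0],[0,0,0,0],[0,0,0,0],[0,0,0,0],[0,0,0,0],[0,0,0,0],[0,0,0,0],[0,0,0,0],[0,0,0,0],[0,0,0,0]]
  ],
  "claw": 0
}}

```text
time_s: 28.98
tcp_pos: [0.6377, -0.1561, 0.1302]
ee_rot: [[1.0, -0.025, -0.0], [-0.025, -1.0, -0.001], [-0.0, 0.001, -1.0]]
wrist_force: [0.3, -5.0, -1.6]
gripper_width: 0.265
gripper_force: 30.0
```

Request:
{"fn": "jog_arm", "kwargs": {
  "rows": [
    [[0,0.0005,0,0],[0,0,0,0],[0,0,0,0],[0,0,0,0],[0,0,0,0],[0,0,0,0]]
  ]
}}

```text
time_s: 29.72
tcp_pos: [0.6377, -0.1562, 0.1302]
ee_rot: [[1.0, -0.025, 0.0], [-0.025, -1.0, -0.0], [0.0, 0.0, -1.0]]
wrist_force: [0.7, -4.6, -0.6]
gripper_width: 0.265
gripper_force: 30.0
```

```bash
python3 chips.py 13 | grep -v wrist
```

```text
29.725 [ 0.63770726 -0.15616022  0.13024822] [ 0.67319453 -4.59302636 -0.5601599 ] board [ 0.07468913 -0.15382635]
top [165. 168.] 35 w(z=.01) [0.62  0.278] B(z=.038) [0.041 0.272]
top [163. 176.] 61 w(z=.01) [0.593 0.282] B(z=.038) [0.015 0.275]
top [173. 184.] 81 w(z=.01) [0.568 0.248] B(z=.038) [-0.01   0.242]
side [245. 155.] 51 w(z=.01) [0.599 0.277] B(z=.038) [0.005 0.247]
side [380. 214.] 28 w(z=.01) [ 0.752 -0.3  ] B(z=.038) [ 0.166 -0.311]
```

```bash
python3 -c "
from station import *
print(finish_job())"
```

```text
the job is handed in; nothing more can be done
None
```

The job is handed in at about 30 s of the 64 s allowed, but no verdict came back: all four chips are off the board, the scraper stands upright on the bench to the right, and the gripper is holding the bolt head at 30 N; on the way the scraper's nose caught the fence wall once and tipped in the grip, so I set it down on the board and re-gripped it before wiping.

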